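# Back up a beveled offcut against fence, straightedge and welding table

### The job

Set the beveled offcut up for tacking: lay the straightedge flat and flush against the fence, with one end up at the blue stop (touching it or within about a centimetre), and let go of it. Then bring the offcut flat on the table into the corner between straightedge and blue stop, its plain back flush against the straightedge, its end touching the stop and its beveled side facing away from the fence. Finish while holding it there with a firm steady push (15 to 20 N) that presses it both into the straightedge and down on the table, touching the straightedge no more; leave everything else on the table where it is.

Things in the scene. Friction and masses are not known exactly. Their poses are not given: they have to be found in the camera images.
- table: steel welding table, top at z = 0 (the work surface)
- fence: fixed dark steel angle fence with blue end stop. Origin: inner corner of fence and stop faces, on the table. Fence face: plane x = 0, facing -x (to the robot), 30 mm high, from y = 0 to -215 mm; flange and bolts behind it to x = +58. Stop: bar 14 mm high, y = 0 to +20, x = 0 to -115 mm; its working face is y = 0, facing -y. Clear table in front.
- straightedge: loose aluminium straightedge, 36 (x) x 180 (y) x 24 (z) mm, 0.4 kg, friction about 0.35, with an orange grip block on its middle, 20 (x) x 40 (y) mm, from z = 24 to 52 mm. Origin at the centre of its underside, y along its length. Either long face may go to the fence. In place: x = -18, y = -90 to -100 mm in the fence's frame.
- offcut: loose gold-anodised aluminium block, 50 (x) x 60 (y) x 40 (z) mm, 0.29 to 0.43 kg, friction about 0.35. Origin: centre of its underside. Back (+x) and ends (y) are upright; the front (-x) is upright to z = 10 mm, then leans back as a bevel, 30 deg off upright, to x = -8 at the top: a push on it drives the block back and down. In place: x = -61, y = -30 mm in the fence's frame, same yaw.
- bevel (a point): centre of the offcut's sloping bevel face (x = -16.5, y = 0, z = 25 mm in the offcut's frame)
- spray_can: bystander: yellow can, diameter 54, 150 tall, upright; origin at the centre of its foot (mm)
- caliper: bystander: dial caliper, 200 long, lying flat; origin under the middle of its beam, beam along y (mm)
- tube_offcut: bystander: dark steel square tube, 90 x 40 x 40, hollow along x; origin at the centre of its underside (mm)
- hammer: bystander: hammer lying on the table, handle along its own -x, about 0.3 m long (mm)
- wrench: bystander: wrench lying on the table along its own x, about 0.2 m long (mm)
- mount_arm: bystander: black jointed camera-mount arm lying flat, about 190 long, 30 high; origin near its middle, underside (mm)
Mind the look-alikes: they are no part of the job. What is shaped like the straightedge but green is not meant.

How it is judged:
On the way:
1. the straightedge lies flat and flush against the fence, one end at the stop, let go (x of straightedge in the frame of fence between -0.0215 and -0.0155 m and y of straightedge in the frame of fence between -0.11 and -0.086 m and angle between the y axis of straightedge and the y axis of fence, either way round below 0.03 rad and angle between straightedge's own z axis and vertical below 0.04 rad and height (world z) of straightedge below 0.004 m and contact force between the fingers and straightedge below 0.5 N), for 0.2 s.
At the end, for the whole second after the job is handed in: Ends held: fingers push the offcut over 4 N; it presses straightedge over 4 N, table over 7 N; straightedge presses fence over 2 N, untouched by fingers. Both flat, square within 0.03-0.04 rad; offcut within 4 mm of straightedge and stop, straightedge within 3 mm of fence, 20 mm of stop (all of step 1 and x of offcut in the frame of fence between -0.0655 and -0.0575 m and y of offcut in the frame of fence between -0.0345 and -0.0275 m and angle between the y axis of offcut and the y axis of fence, either way round below 0.04 rad and angle between offcut's own z axis and vertical below 0.04 rad and height (world z) of offcut below 0.004 m and x of bevel in the frame of fence below -0.07 m and linear speed of offcut below 0.01 m/s and contact force between the fingers and offcut above 4 N and contact force between offcut and straightedge above 4 N and contact force between straightedge and fence above 2 N and contact force between offcut and table above 7 N); the arm keeps its last pose, push and grip.
It fails at once if a bystander was moved more than 3 cm (distance of any of spray_can, caliper, tube_offcut, hammer, wrench, mount_arm from where it was at the start of the episode above 0.03 m).
It also fails if it takes over 72 s, if anything falls off the work surface, if the arm or the gripper's body presses on something with over 40 N, if the wrist force passes 120 N, or if a joint passes its speed limit or range.

### The arm

A 6-joint arm with a two-finger parallel gripper is mounted at the origin on the work surface. World frame = base frame: x ahead of the robot, y to its left, z up, the work surface at z = 0. Lengths are in m, angles in rad, forces in N, time in s.
With the tool pointing down it reaches from about 0.3 to 0.875 m from the base axis. Payload 6.4 kg.
Tool frame: the origin (TCP) lies on the mounting face of the last link; the fingertips stand 173 mm ahead of it and the grasp point (between the pads) lies 155 mm ahead of it (ctrl.tip_reach is the distance from the TCP to the fingertips, in m); z points along the fingers, y is the line along which they close (so a half turn about z gives the same grasp; the last joint's range is limited). The gripper opens to 85 mm and grips with 20 to 120 N. Pads are 22 mm wide; open, the fingers measure 114 mm over their backs; the gripper's body (76 mm by 85 mm) begins 54 mm behind the grasp point. The pads swing forward as they close: fully open they stand 13 mm farther back than shut.
Start: joints at [-1.325, 0.181, 1.607, -0, 1.354, -0.206], TCP at [0.251, -0.517, 0.405] pointing down, gripper open.
Joint ranges: [-2.99, 2.99], [-0.89, 2.07], [0.3, 2.58], [-1.14, 4.28], [0, 2.63], [-3.12, 3.12]. Speed limits (rad/s): [2.57, 2.57, 3.01, 3.14, 3.14, 3.14].

### API

Orientations are given as a unit quaternion [w, x, y, z].
In Python, from bench import ctrl gives the robot as it stands.
- The arm moves only by the shell command python3 -m pendant 'ROWS'. ROWS is JSON, a list that holds one entry, the list of rows, each a list of 7 numbers: the opening, from 0 (shut) to 1 (fully open), then the shift along the tool's x, y, z in mm, then the turn, a rotation vector about the tool's x, y, z in rad. A call has 1 to 5 rows; each row is the pose to reach, as a shift and turn from the pose commanded when the call began, along the tool's axes at that moment; what a row does not reach only later rows make up. A row lasts 1/12 s, in which the tool goes at most 41.7 mm and 7.16 degrees, less where a joint would pass 70% of its speed; a pose out of reach is approached as far as the arm can. A call with a gripper value outside its range is refused whole. The fingers move at their own pace and stop on an object; the grip force is fixed at half the most. Time passes only in rows, so rows that repeat a pose let the fingers close. It gives the time, the measured TCP pose, the force, the opening and the grip force at its end, in the units of the state.
- ctrl.get_obs(): the state, without advancing time (a new reading comes with each control period).
- ctrl.camera(name): name is "scene" or "top" or "wrist"; returns the picture (400x640x3 uint8, red, green, blue); there is no depth.
- ctrl.camera_params(name): a dict with "mtx" (3x3 intrinsics, pixels), "world_from_camera" (4x4, takes a point from camera to world coordinates); the wrist camera has in their place "tool_from_camera" (4x4, takes a point from camera to tool coordinates, whose origin is the TCP and whose axes are the flange's). Camera axes: x right, y down, z forward; pixel columns grow to the right and rows downward; lengths in m; the calibration is good to about 2 mm. The wrist camera is an equidistant fisheye: a pixel r from the principal point sees the ray r / f radians off the axis. A picture is of the moment at which its call begins: read the wrist's pose just before it. camera_params takes no time and is no camera call.
- ctrl.hand_in(): hands the job in; it is judged then, once.
Trained networks look in the newest picture that a camera, given by its name, has taken for a name from the list of things; names that differ only in an ending like _2 or _b are one class to them, and where a whole thing is asked for, a point or a joint stands for the part that bears it (a point fixed in the world has none). Each returns a list of dicts, best first, with "confidence" (0 to 1); they miss things now and then, are a little off and sometimes report something else, mostly with a low value. They report only what shows in the picture. A call takes as long as a camera call. They do not tell look-alikes from the thing itself.
- ctrl.boxes_of(camera, name): "point" ([column, row] as shares, 0 to 1, of the picture: columns of its width, rows of its height, amid what is visible of it).
The state is a dict: "time_s": time; "q": joint angles; "dq": joint speeds; "joint_efforts": joint torques, N m; "eef_pos": TCP position; "eef_rot": TCP orientation; "wrist_force": force on the tool from outside, world axes, zero at the start; "torque": the same for the moment, N m; "opening": opening from 0.0 (shut) to 1.0 (fully open); "grasp_force": force on a finger pad.
Only numpy, scipy, OpenCV 4.12 (cv2) and the standard library are available. Lean on these libraries where they do the work, as an engineer would, in place of code of your own. Each camera call takes 0.05 s, during which the arm holds its last target. There are 200 camera calls.

## Working session

There is one attempt and no reset: what is moved stays moved. The work goes in short steps, Python scripts to look and compute and a shell command to move; the robot and the scene stay as the last step left them, time stands still between calls to the robot, and variables do not carry over. Pictures are saved under pics/ and viewed, at most 10 in all, crops included, and the job is handed in when it is done.

```bash
ls; mkdir -p pics; python3 - <<'E'
from bench import ctrl
import cv2,numpy as np
o=ctrl.get_obs();print(o)
for c in ("scene","top"):
    im=ctrl.camera(c);cv2.imwrite(f"pics/{c}0.png",im[:,:,::-1])
    p=ctrl.camera_params(c);print(c,np.round(p["mtx"],1).tolist(),np.round(p["world_from_camera"],3).tolist())
    for n in ("straightedge","offcut","fence","bevel"):
        print(n,[(round(b["confidence"],2),round(b["point"][0]*640),round(b["point"][1]*400)) for b in ctrl.boxes_of(c,n)])
p=ctrl.camera_params("wrist");print(p)
E
```

```text
pics
{'time_s': 0.0, 'q': array([-1.32527000e+00,  1.81541902e-01,  1.60802003e+00,  1.26561253e-05,
        1.35376691e+00, -2.06348688e-01]), 'dq': array([-0.00024973, -0.00196757,  0.00054069,  0.00151407, -0.00210704,
        0.00100446]), 'joint_efforts': array([-3.03317202e-04, -4.44875336e+01, -3.51330686e+01, -2.29536372e-04,
        9.12929914e-03, -4.63933148e-06]), 'eef_pos': array([ 0.25100485, -0.51703993,  0.40377758]), 'eef_rot': array([-8.68051460e-04,  9.74584454e-01,  2.24018724e-01, -1.08266639e-05]), 'wrist_force': array([-0.2799152 , -0.797674  ,  0.54252216]), 'torque': array([ 0.01990906,  0.00538043, -0.05579371]), 'grasp_force': 0.0, 'opening': 0.9996798968988574}
scene [[431.9, 0.0, 314.0], [0.0, 431.9, 203.3], [0.0, 0.0, 1.0]] [[-0.367, 0.733, -0.573, 1.251], [0.93, 0.285, -0.232, 0.321], [-0.007, -0.618, -0.786, 1.082], [0.0, 0.0, 0.0, 1.0]]
straightedge [(0.86, 356, 194), (0.75, 221, 177), (0.56, 266, 152), (0.27, 315, 262)]
offcut [(0.63, 165, 187), (0.52, 302, 192), (0.18, 291, 245)]
fence [(0.62, 312, 263)]
bevel [(0.63, 301, 193)]
top [[425.6, 0.0, 310.5], [0.0, 425.6, 196.9], [0.0, 0.0, 1.0]] [[0.021, -0.983, 0.182, 0.24], [-1.0, -0.02, 0.008, 0.02], [-0.005, -0.183, -0.983, 1.564], [0.0, 0.0, 0.0, 1.0]]
straightedge [(0.89, 407, 211), (0.75, 388, 258), (0.61, 287, 233)]
offcut [(0.82, 330, 219)]
fence []
bevel [(0.73, 390, 149), (0.47, 333, 221)]
{'mtx': array([[309.70691629,   0.        , 321.5748393 ],
       [  0.        , 309.70691629, 198.47177432],
       [  0.        ,   0.        ,   1.        ]]), 'tool_from_camera': array([[ 5.60406050e-05, -9.57915965e-01, -2.87048777e-01,
         7.47747996e-02],
       [ 9.99999958e-01, -2.80486741e-05,  2.88832010e-04,
         1.92242942e-04],
       [-2.84728131e-04, -2.87048781e-01,  9.57915923e-01,
         3.21685709e-02],
       [ 0.00000000e+00,  0.00000000e+00,  0.00000000e+00,
         1.00000000e+00]])}
```

```bash
python3 - <<'E'
import cv2,numpy as np
a=cv2.imread("pics/scene0.png");b=cv2.imread("pics/top0.png")
cv2.imwrite("pics/a.png",cv2.resize(a,(800,500),interpolation=cv2.INTER_CUBIC))
cv2.imwrite("pics/b.png",cv2.resize(b[100:310,220:500],(800,600),interpolation=cv2.INTER_CUBIC))
E
```

```text
(no output)
```

View pics/a.png

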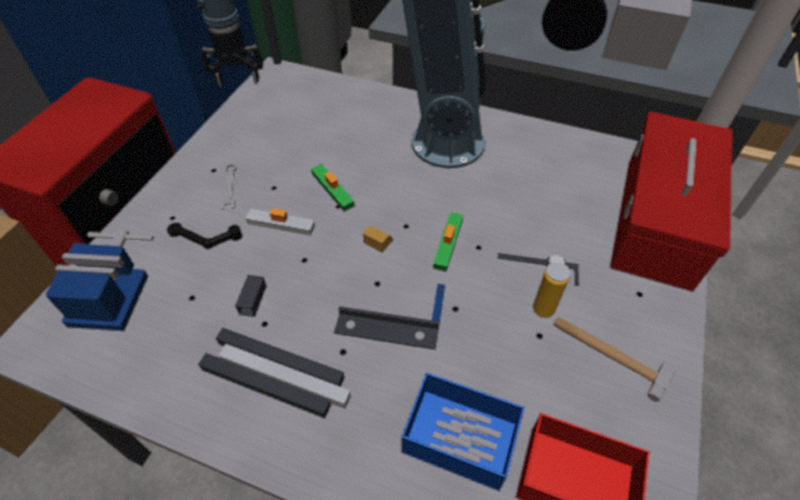

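View pics/b.png

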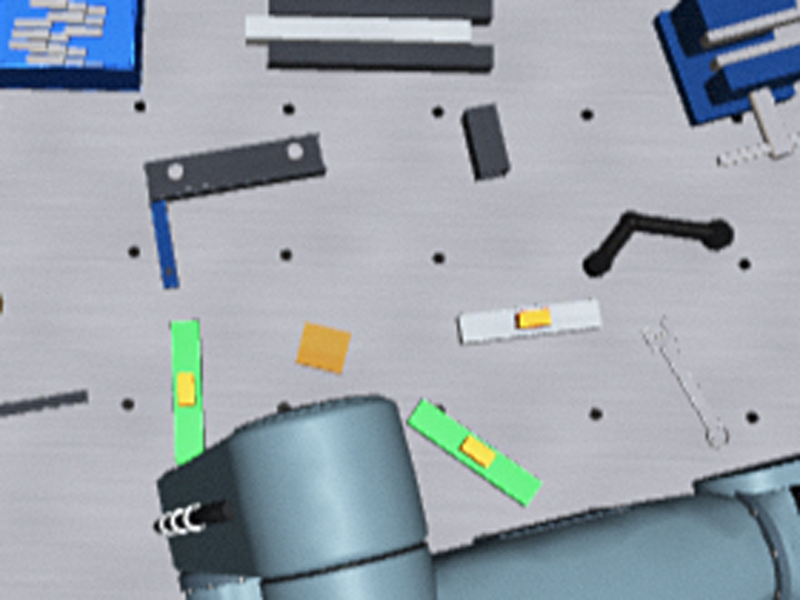

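The silver bar with the orange block at scene(278,220) / top crop (533,318) is the straightedge. It could be confused with the green look-alikes at scene (332,187) and (448,240), and with the plain silver bar on rails at (285,375). The offcut is the gold block at scene (376,238). The fence, with its blue stop on the +y side, is at scene (390,320).

```bash
cat > h.py <<'E'
from bench import ctrl
import cv2,numpy as np
from scipy.spatial.transform import Rotation as R
def pose(o=None):
    o=o or ctrl.get_obs();w,x,y,z=o["eef_rot"];T=np.eye(4);T[:3,:3]=R.from_quat([x,y,z,w]).as_matrix();T[:3,3]=o["eef_pos"];return T
def cam(c,T=None):
    p=ctrl.camera_params(c);return p["mtx"],(T@p["tool_from_camera"] if c=="wrist" else p["world_from_camera"])
def ray(c,uv,T=None):
    K,W=cam(c,T);d=(np.array(uv,float)-K[:2,2])/K[0,0]
    if c=="wrist":
        r=np.hypot(*d);v=np.array([*(d/r*np.sin(r)),np.cos(r)])
    else: v=np.array([*d,1])
    return W[:3,3],W[:3,:3]@v
def onz(c,uv,z,T=None):
    o,v=ray(c,uv,T);return o+v*(z-o[2])/v[2]
def proj(c,X,T=None):
    K,W=cam(c,T);X=(np.atleast_2d(X)-W[:3,3])@W[:3,:3]
    if c=="wrist":
        n=np.hypot(X[:,0],X[:,1]);th=np.arctan2(n,X[:,2]);return K[:2,2]+X[:,:2]/n[:,None]*th[:,None]*K[0,0]
    return K[:2,2]+X[:,:2]/X[:,2:]*K[0,0]
def tri(*rays):
    A=np.zeros((3,3));b=np.zeros(3)
    for o,v in rays:
        v=v/np.linalg.norm(v);P=np.eye(3)-np.outer(v,v);A+=P;b+=P@o
    return np.linalg.solve(A,b)
E
python3 - <<'E'
from h import *
s=cv2.imread("pics/scene0.png");t=cv2.imread("pics/top0.png")
def cen(im,box,lo,hi):
    x0,y0,x1,y1=box;h=cv2.cvtColor(im[y0:y1,x0:x1],cv2.COLOR_BGR2HSV);m=cv2.inRange(h,lo,hi)
    n,l,st,c=cv2.connectedComponentsWithStats(m);i=1+np.argmax(st[1:,4]);print(st[i]);return c[i]+[x0,y0]
O=((5,120,80),(28,255,255))
for n,bs,bt in (("block",(205,155,245,190),(390,195,430,225)),("offcut",(285,175,320,205),(315,205,350,235))):
    a=cen(s,bs,*O);b=cen(t,bt,*O);print(n,a,b,tri(ray("scene",a),ray("top",b)).round(4))
# straightedge top corners in top view crop
c=lambda p:(220+p[0]*.35,100+p[1]*.35)
for p in ((459,316),(599,300),(603,323),(463,342)):print("se",onz("top",c(p),.024 if p[1]<320 else .024).round(3))
for p in ((150,203),(325,173),(152,203),(165,288)):print("fence",onz("top",c(p),0).round(3))
E
```

```text
[ 11  12  13  10 105]
[11 13 12  7 65]
block [222.32380952 171.36190476] [406.18461538 211.27692308] [ 0.4768 -0.314   0.0405]
[  6   6  21  20 235]
[  9   8  19  18 231]
offcut [300.12340426 190.14893617] [332.68398268 221.44155844] [ 0.4385 -0.0526  0.0151]
se [ 0.48  -0.225  0.024]
se [ 0.505 -0.404  0.024]
se [ 0.475 -0.409  0.024]
se [ 0.447 -0.23   0.024]
fence [0.627 0.179 0.   ]
fence [ 0.672 -0.052  0.   ]
fence [0.627 0.176 0.   ]
fence [0.513 0.155 0.   ]
```

```bash
python3 -m pendant '[[[1,38,-11,7,0,0,0.12],[1,76,-22,14,0,0,0.24],[1,114,-33,21,0,0,0.302],[1,152,-44,28,0,0,0.302],[1,190,-55,35,0,0,0.302]]]'
python3 - <<'E'
from h import *
T=pose();print(T.round(4));g=np.array([.477,-.315,.32])
print("shift mm",(T[:3,:3].T@(g-T[:3,3])*1000).round(1))
E
```

```text
time_s: 0.92
eef_pos: [0.399, -0.3835, 0.3696]
eef_rot: [0.0, 0.997, 0.074, 0.0]
wrist_force: [0.5, -1.1, 0.6]
opening: 1.003
grasp_force: 0.0
[[ 9.889e-01  1.483e-01  3.000e-04  3.990e-01]
 [ 1.483e-01 -9.889e-01 -4.000e-04 -3.835e-01]
 [ 3.000e-04  5.000e-04 -1.000e+00  3.696e-01]
 [ 0.000e+00  0.000e+00  0.000e+00  1.000e+00]]
shift mm [ 87.3 -56.2  49.6]
```

```bash
python3 -m pendant '[[[1,29,-19,17,0,0,0],[1,58,-38,34,0,0,0],[1,87,-56,50,0,0,0],[1,87,-56,50,0,0,0],[1,87,-56,50,0,0,0]]]'
python3 - <<'E'
from h import *
T=pose();im=ctrl.camera("wrist");np.save("pics/T1.npy",T);cv2.imwrite("pics/w1.png",im[:,:,::-1])
print(T[:3,3],[(round(b["confidence"],2),round(b["point"][0]*640),round(b["point"][1]*400)) for b in ctrl.boxes_of("wrist","straightedge")],proj("wrist",[[.477,-.315,.04]],T))
E
```

```text
time_s: 1.33
eef_pos: [0.4765, -0.3147, 0.3184]
eef_rot: [-0.001, 0.997, 0.077, -0.001]
wrist_force: [-0.6, -0.1, 0.0]
opening: 1.001
grasp_force: 0.0
[ 0.4765324  -0.31470055  0.31839127] [(0.77, 321, 186), (0.75, 245, 319), (0.72, 17, 215)] [[322.97758215 198.63980313]]
```

View pics/w1.png

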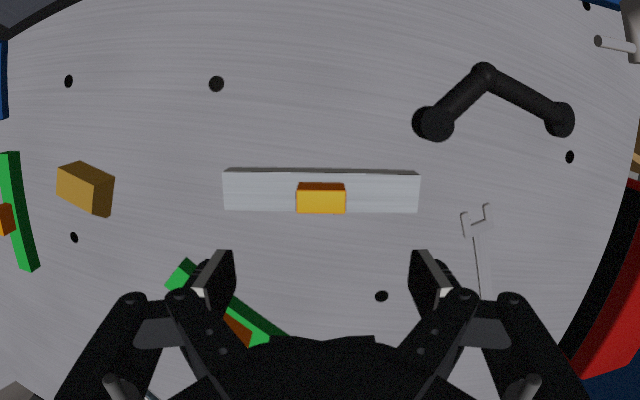

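The straightedge (silver) sits square in the view: its top face runs from (223,172) to (418,212), with the orange block top at (296–346,191–213). The mount_arm at (490,100) and a green bar at (225,300) are clear of the grasp.

```bash
python3 - <<'E'
from h import *
from scipy.optimize import least_squares
T=np.load("pics/T1.npy");im=cv2.imread("pics/w1.png")
h=cv2.cvtColor(im,cv2.COLOR_BGR2HSV)
m=cv2.inRange(h,(12,100,150),(35,255,255));m[:, :280]=0;m[:,360:]=0;m[230:]=0
r=cv2.minAreaRect(cv2.findNonZero(m));print(r)
g=cv2.cvtColor(im,cv2.COLOR_BGR2GRAY)
print("col270",g[160:222,270].tolist());print("col375",g[160:222,375].tolist());print("row200",g[200,215:232].tolist(),g[200,408:428].tolist());print("row180",g[180,215:232].tolist(),g[180,408:428].tolist())
t=cv2.imread("pics/top0.png");
print("block tri",tri(ray("wrist",r[0],T),ray("scene",(222.3,169.5)),ray("top",(406.2,211))))
E
```

```text
((320.4999694824219, 201.49998474121094), (48.99999237060547, 22.999996185302734), 0.0)
col270 [135, 137, 139, 136, 135, 136, 125, 105, 69, 74, 73, 62, 140, 160, 154, 156, 156, 156, 154, 154, 156, 153, 155, 155, 154, 155, 153, 155, 155, 155, 152, 153, 156, 157, 154, 151, 152, 151, 150, 153, 153, 156, 155, 154, 153, 154, 155, 154, 152, 149, 150, 139, 138, 136, 135, 133, 137, 136, 137, 135, 135, 137]
col375 [137, 135, 134, 134, 136, 136, 137, 136, 126, 91, 75, 73, 74, 110, 139, 149, 154, 159, 159, 158, 155, 154, 156, 158, 157, 156, 158, 157, 157, 157, 158, 157, 158, 157, 156, 154, 152, 151, 152, 154, 150, 154, 156, 159, 159, 155, 153, 159, 156, 156, 155, 153, 147, 138, 136, 136, 134, 135, 131, 132, 134, 137]
row200 [132, 131, 132, 134, 135, 133, 131, 136, 140, 156, 155, 157, 155, 156, 156, 154, 155] [152, 153, 154, 153, 154, 153, 153, 153, 152, 154, 143, 137, 136, 137, 133, 135, 133, 131, 130, 132]
row180 [133, 138, 135, 137, 138, 136, 139, 150, 154, 155, 156, 158, 153, 155, 152, 154, 156] [156, 156, 155, 158, 157, 156, 156, 157, 156, 156, 158, 156, 147, 139, 135, 135, 134, 136, 133, 136]
block tri [ 0.47661696 -0.3125798   0.04930149]
```

```bash
python3 - <<'E'
from h import *
T=np.load("pics/T1.npy")
P=lambda u,z:onz("wrist",u,z,T)
a,b,c,d=[P(u,.024) for u in((270,171.8),(375,173.2),(270,210.8),(375,212))]
print(a,b,c,d,"width",np.linalg.norm(a-c),np.linalg.norm(b-d))
for p,q in((a,b),(c,d)):print("yaw",np.degrees(np.arctan2(-(p-q)[0],(p-q)[1])))
l=P((222.7,190),.024);r=P((419.3,193.5),.024);print(l,r,np.linalg.norm(l-r),"mid",(l+r)/2)
print("block ctr",P((320.5,201.5),.052)); print("tool yaw",np.degrees(np.arctan2(T[1,0],T[0,0])))
E
```

```text
[ 0.48929197 -0.26638811  0.024     ] [ 0.50211901 -0.3570832   0.024     ] [ 0.45353681 -0.27024709  0.024     ] [ 0.46698294 -0.36426779  0.024     ] width 0.035962798273787726 0.03586309661071523
yaw 8.04997673734394
yaw 8.138823132569803
[ 0.46634893 -0.22455915  0.024     ] [ 0.49050682 -0.40162394  0.024     ] 0.17870517936731917 mid [ 0.47842788 -0.31309155  0.024     ]
block ctr [ 0.47793653 -0.31283991  0.052     ]
tool yaw 8.794487020391529
```

```bash
python3 -m pendant '[[[1,12,-38,-7,0,0,-0.038],[1,24,-76,-14,0,0,-0.038],[1,36,-114,-21,0,0,-0.038],[1,48,-152,-28,0,0,-0.038],[1,60,-190,-35,0,0,-0.038]]]' >/dev/null
python3 -m pendant '[[[1,12,-38,-6,0,0,0],[1,24,-76,-12,0,0,0],[1,36,-114,-18,0,0,0],[1,42,-150,-24,0,0,0],[1,42,-150,-24,0,0,0]]]' 
python3 -m pendant '[[[1,0,0,0,0,0,0],[1,0,0,0,0,0,0]]]' 
python3 - <<'E'
from h import *
T=pose();im=ctrl.camera("wrist");np.save("pics/T2.npy",T);cv2.imwrite("pics/w2.png",im[:,:,::-1])
print(T.round(4))
for n in("fence","offcut"):print([(round(b["confidence"],2),round(b["point"][0]*640),round(b["point"][1]*400)) for b in ctrl.boxes_of("wrist",n)])
E
```

```text
time_s: 2.27
eef_pos: [0.5199, 0.0393, 0.3812]
eef_rot: [-0.001, 0.995, 0.095, 0.002]
wrist_force: [-0.0, 0.2, 0.2]
opening: 0.999
grasp_force: 0.0
time_s: 2.43
eef_pos: [0.52, 0.0343, 0.3794]
eef_rot: [0.0, 0.996, 0.093, 0.001]
wrist_force: [-1.2, -0.4, 0.8]
opening: 0.998
grasp_force: 0.0
[[ 9.826e-01  1.858e-01  1.300e-03  5.200e-01]
 [ 1.858e-01 -9.826e-01 -9.000e-04  3.430e-02]
 [ 1.100e-03  1.100e-03 -1.000e+00  3.794e-01]
 [ 0.000e+00  0.000e+00  0.000e+00  1.000e+00]]
[(0.65, 297, 37), (0.56, 380, 253)]
[(0.68, 376, 252)]
```

View pics/w2.png

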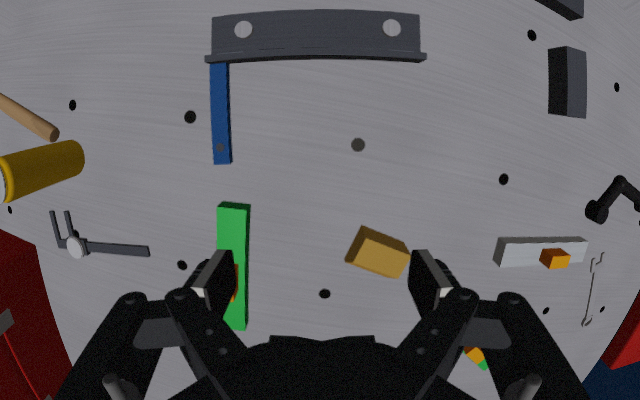

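The fence is at (210–425, 10–62), with the blue stop from (218,62) to (222,163). The offcut is at (378,252). I need close crops of both.

```bash
python3 - <<'E'
import cv2,numpy as np
a=cv2.imread("pics/w2.png")
A=cv2.resize(a[0:170,200:430],None,fx=2.6,fy=2.6,interpolation=cv2.INTER_CUBIC)[:,:598]
B=cv2.resize(a[215:288,335:425],None,fx=2.2,fy=2.2)
A=cv2.resize(a[40:170,200:435],(800,443),interpolation=cv2.INTER_CUBIC)
cv2.imwrite("pics/c2.png",A)
B=cv2.resize(a[220:285,338:418],(800,600),fx=0,fy=0,interpolation=cv2.INTER_CUBIC)
cv2.imwrite("pics/d2.png",B)
E
```

```text
(no output)
```

View pics/d2.png

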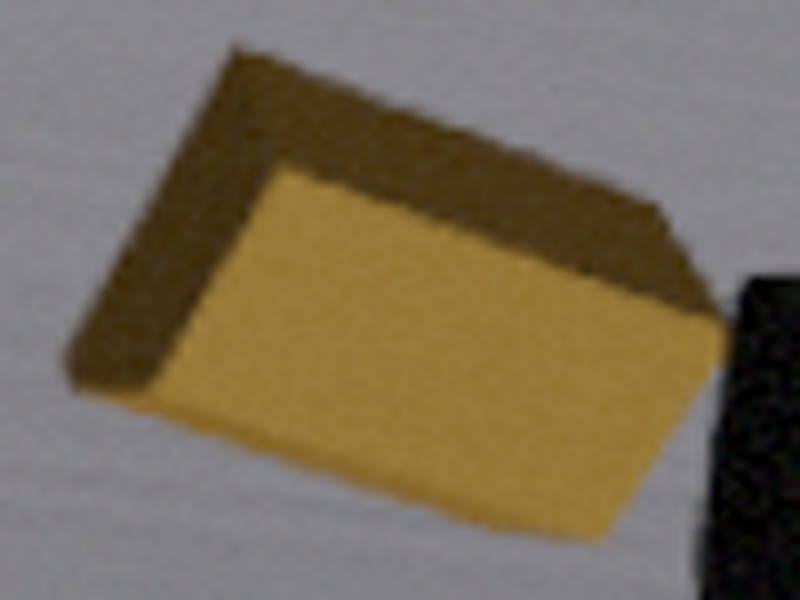

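View pics/c2.png

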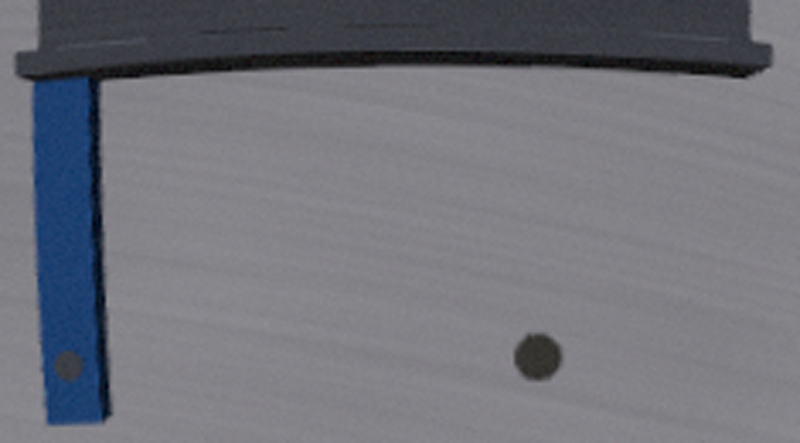

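The offcut's tall plain back faces up and right in the image, with vertical edges at (240,45)–(280,165) and (655,200)–(722,320). The profile end is on the left and tapers at lower left, so the bevel already faces the robot and the offcut is about 20° off square. The fence/stop corner at the table is at crop (100,76), the fence's far end at (750,76) and the stop's foot at (105,422).

```bash
python3 - <<'E'
from h import *
from scipy.optimize import least_squares
T=np.load("pics/T2.npy")
M=np.array([[25,30,0],[25,-30,0],[25,30,40],[25,-30,40],[-8,30,40],[-8,-30,40],[-25,30,0]])/1e3
U=np.array([[362,224.9],[403.5,241.7],[366,237.9],[410.2,254.7],[353,262.25],[398,278.5],[344.8,259.5]])
def X(p):
    c,s=np.cos(p[3]),np.sin(p[3]);return M@np.array([[c,s,0],[-s,c,0],[0,0,1]])+p[:3]
f=lambda p:(proj("wrist",X(p),T)-U).ravel()
r=least_squares(f,[.44,-.05,0,-.2]);print("offcut",r.x.round(4),np.degrees(r.x[3]),r.fun.reshape(-1,2).round(1).tolist())
c=lambda p:(200+p[0]/3.404,40+p[1]/3.408)
A,B,C=[onz("wrist",c(p),0,T) for p in((100,76),(748,77),(106,422))]
print(A,B,C,"len",np.linalg.norm(A-B),np.linalg.norm(A-C))
d=A-B;print("yaw fence",np.degrees(np.arctan2(-d[0],d[1])));d=A-C;print("yaw stop",np.degrees(np.arctan2(d[1],d[0])))
E
```

```text
offcut [ 0.4344 -0.0505 -0.0067 -0.2099] -12.02698406432783 [[-0.6, 0.2], [-0.5, -0.3], [-0.2, 0.4], [0.9, 0.7], [0.3, 0.2], [-0.0, -0.4], [0.0, -1.0]]
[0.63012453 0.16093166 0.        ] [ 0.67052563 -0.05083273  0.        ] [0.51362142 0.1404818  0.        ] len 0.215583874968402 0.11828428055027049
yaw fence 10.801274691504831
yaw stop 9.95573802013497
```

```bash
python3 -m pendant '[[[1,-12,37,10,0,0,0.045],[1,-24,74,20,0,0,0.045],[1,-36,111,30,0,0,0.045],[1,-48,148,40,0,0,0.045],[1,-60,185,50,0,0,0.045]]]' >/dev/null
python3 -m pendant '[[[1,-12,37,10,0,0,0],[1,-24,74,20,0,0,0],[1,-36,111,30,0,0,0],[1,-40,146,60,0,0,0],[1,-40,146,60,0,0,0]]]' >/dev/null
python3 -m pendant '[[[1,0,0,0,0,0,0],[1,0,0,0,0,0,0]]]' 
python3 - <<'E'
from h import *
T=pose();g=np.array([.478,-.313,.202])
print("shift mm",(T[:3,:3].T@(g-T[:3,3])*1000).round(1),"yaw",np.degrees(np.arctan2(T[1,0],T[0,0])))
E
```

```text
time_s: 3.58
eef_pos: [0.4759, -0.3084, 0.2682]
eef_rot: [-0.001, 0.998, 0.07, -0.0]
wrist_force: [0.1, 0.2, 0.9]
opening: 1.002
grasp_force: 0.0
shift mm [ 1.5  5.  66.2] yaw 8.042179055658428
```

```bash
python3 -m pendant '[[[1,1,5,30,0,0,0],[1,1,5,55,0,0,0],[1,1,5,66,0,0,0],[1,1,5,66,0,0,0],[1,1,5,66,0,0,0]]]'
python3 -m pendant '[[[0.2,0,0,0,0,0,0],[0,0,0,0,0,0,0],[0,0,0,0,0,0,0],[0,0,0,0,0,0,0],[0,0,0,0,0,0,0]]]' 
python3 -m pendant '[[[0,0,0,0,0,0,0],[0,0,0,-5,0,0,0],[0,0,0,-20,0,0,0],[0,0,0,-20,0,0,0]]]'
```

```text
time_s: 4.0
eef_pos: [0.4787, -0.3118, 0.2034]
eef_rot: [-0.0, 0.997, 0.072, -0.0]
wrist_force: [0.4, -0.8, -0.3]
opening: 0.999
grasp_force: 0.0
time_s: 4.42
eef_pos: [0.4789, -0.3128, 0.2041]
eef_rot: [0.001, 0.997, 0.071, 0.001]
wrist_force: [-0.6, 0.7, 5.2]
opening: 0.454
grasp_force: 61.9
time_s: 4.75
eef_pos: [0.4788, -0.3128, 0.2245]
eef_rot: [0.001, 0.997, 0.071, 0.001]
wrist_force: [1.4, -0.5, -4.0]
opening: 0.453
grasp_force: 61.3
```

```bash
python3 -m pendant '[[[0,0,0,-40,0,0,0],[0,18,-35,-40,0,0,-0.01],[0,36,-70,-40,0,0,-0.02],[0,54,-105,-40,0,0,-0.03],[0,72,-140,-40,0,0,-0.045]]]' >/dev/null
python3 -m pendant '[[[0,18,-35,0,0,0,0],[0,36,-70,0,0,0,0],[0,54,-105,0,0,0,0],[0,72,-140,0,0,0,0],[0,90,-175,0,0,0,0]]]' >/dev/null
python3 -m pendant '[[[0,18,-30,0,0,0,0],[0,18,-30,0,0,0,0],[0,18,-30,0,0,0,0]]]' 
python3 - <<'E'
from h import *
T=pose();g=np.array([.6205,.0595,.208])
print("shift mm",(T[:3,:3].T@(g-T[:3,3])*1000).round(1),"yaw",np.degrees(np.arctan2(T[1,0],T[0,0])))
im=ctrl.camera("wrist");np.save("pics/T3.npy",T);cv2.imwrite("pics/w3.png",im[:,:,::-1])
E
```

```text
time_s: 5.83
eef_pos: [0.5974, 0.0601, 0.2618]
eef_rot: [-0.0, 0.995, 0.096, -0.0]
wrist_force: [-0.5, -0.4, -4.1]
opening: 0.451
grasp_force: 62.9
shift mm [22.6  5.1 53.8] yaw 10.980541192640281
```

View pics/w3.png

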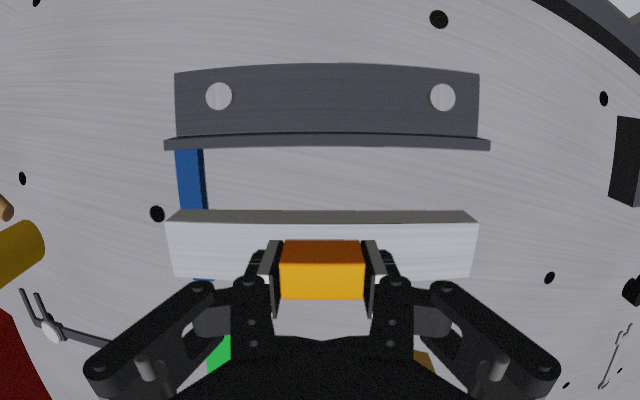

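The straightedge is held centrally. The fence's lower edge is at row ~149, with the fence/stop corner near (205,150). The path to the fence is clear.

```bash
python3 - <<'E'
from h import *
T=np.load("pics/T3.npy")
print(onz("wrist",(205,150),0,T),onz("wrist",(208,208),0,T))
E
python3 -m pendant '[[[0,11,3,0,0,0,0],[0,22,5,0,0,0,0],[0,22,5,25,0,0,0],[0,22,5,45,0,0,0],[0,22,5,50,0,0,0]]]' 
python3 -m pendant '[[[0,0,0,3,0,0,0],[0,0,0,5,0,0,0],[0,0,0,5,0,0,0]]]'
```

```text
[0.62440765 0.15838551 0.        ] [0.57722471 0.15122437 0.        ]
time_s: 6.3
eef_pos: [0.6181, 0.0555, 0.2087]
eef_rot: [-0.0, 0.996, 0.093, -0.003]
wrist_force: [-1.6, 0.5, -4.5]
opening: 0.457
grasp_force: 62.8
time_s: 6.55
eef_pos: [0.6203, 0.0565, 0.2083]
eef_rot: [0.0, 0.996, 0.093, 0.0]
wrist_force: [-0.0, -0.1, -3.4]
opening: 0.454
grasp_force: 62.8
```

```bash
python3 -m pendant '[[[0,0,0,2,0,0,0],[0,0,0,4,0,0,0],[0,0,0,4,0,0,0]]]'
python3 -m pendant '[[[0,3,0,0,0,0,0],[0,6,0,0,0,0,0],[0,8,0,0,0,0,0],[0,8,0,0,0,0,0],[0,8,0,0,0,0,0]]]'
```

```text
time_s: 6.8
eef_pos: [0.6203, 0.0571, 0.2042]
eef_rot: [0.0, 0.996, 0.094, 0.0]
wrist_force: [-0.1, -0.4, -2.6]
opening: 0.454
grasp_force: 63.1
time_s: 7.22
eef_pos: [0.6285, 0.0587, 0.2042]
eef_rot: [0.0, 0.996, 0.094, 0.001]
wrist_force: [1.7, 0.4, -1.5]
opening: 0.452
grasp_force: 63.3
```

```bash
python3 -m pendant '[[[0,1,0,0,0,0,0],[0,2,0,0,0,0,0],[0,2,0,0,0,0,0]]]'
python3 -m pendant '[[[0,1,0,0,0,0,0],[0,2,0,0,0,0,0],[0,2,0,0,0,0,0]]]'
python3 -m pendant '[[[0,1,0,0,0,0,0],[0,2,0,0,0,0,0],[0,2,0,0,0,0,0]]]'
```

```text
time_s: 7.47
eef_pos: [0.63, 0.0589, 0.2041]
eef_rot: [0.0, 0.996, 0.094, -0.0]
wrist_force: [-2.5, -0.1, 4.1]
opening: 0.451
grasp_force: 63.9
time_s: 7.72
eef_pos: [0.6316, 0.0593, 0.2042]
eef_rot: [0.0, 0.996, 0.094, -0.001]
wrist_force: [-6.3, 0.1, 6.7]
opening: 0.454
grasp_force: 64.2
time_s: 7.97
eef_pos: [0.6327, 0.0595, 0.2042]
eef_rot: [0.0, 0.996, 0.094, -0.003]
wrist_force: [-12.6, -2.6, 11.7]
opening: 0.457
grasp_force: 64.9
```

```bash
python3 -m pendant '[[[0.7,0,0,0,0,0,0],[0.7,0,0,0,0,0,0],[0.7,0,0,0,0,0,0]]]'
python3 -m pendant '[[[0.7,0,0,-20,0,0,0],[0.7,0,0,-50,0,0,0],[1,-20,0,-80,0,0,0],[1,-50,0,-100,0,0,0],[1,-50,0,-100,0,0,0]]]'
python3 - <<'E'
from h import *
T=pose();im=ctrl.camera("wrist");np.save("pics/T4.npy",T);cv2.imwrite("pics/w4.png",im[:,:,::-1])
cv2.imwrite("pics/w4c.png",cv2.resize(im[100:300,170:490,::-1],(800,500),interpolation=cv2.INTER_CUBIC));print(T[:3,3])
E
```

```text
time_s: 8.22
eef_pos: [0.6342, 0.0598, 0.2038]
eef_rot: [-0.0, 0.996, 0.094, 0.001]
wrist_force: [-0.2, -0.7, 0.1]
opening: 0.703
grasp_force: 0.0
time_s: 8.63
eef_pos: [0.5832, 0.0503, 0.308]
eef_rot: [0.001, 0.996, 0.094, 0.002]
wrist_force: [0.9, -0.2, 0.2]
opening: 0.995
grasp_force: 0.0
[0.58322215 0.05030278 0.30803176]
```

View pics/w4c.png

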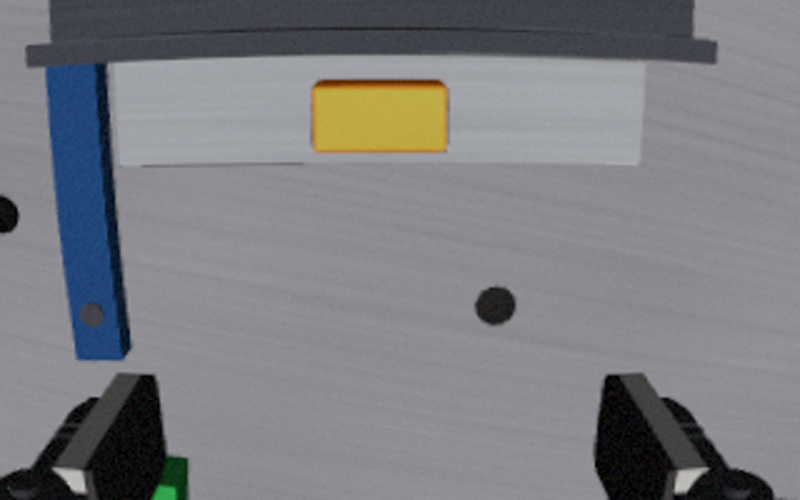

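The straightedge is flush under the fence edge (crop row ~60), with its left end at column ~118, just off the stop (~107–115). Next I'll measure its pose.

```bash
python3 - <<'E'
from h import *
T=np.load("pics/T4.npy")
P=lambda x,y,z:onz("wrist",(170+x/2.5,100+y/2.5),z,T)
print("block",P(380,116,.052))
a,b=P(120,165,.024),P(640,164,.024);d=a-b;y=np.degrees(np.arctan2(-d[0],d[1]));print("front edge",a,b,np.linalg.norm(d),y)
c,s=np.cos(np.radians(y)),np.sin(np.radians(y))
m=(a+b)/2+.018*np.array([c,s,0]);print("centre",m)
print("stop far corner z14",P(127,350,.014),"z0 ",P(130,352,0))
for F in((.630,.161),):
  D=m[:2]-F;print("in fence",c*D[0]+s*D[1],-s*D[0]+c*D[1])
g=np.array([.436,-.0505,.29]);print("tool yaw",np.degrees(np.arctan2(T[1,0],T[0,0])),(T[:3,:3].T@(g-T[:3,3])*1000).round(1))
E
```

```text
block [0.63066858 0.05881888 0.052     ]
front edge [0.59575903 0.14284032 0.024     ] [ 0.62944943 -0.03240995  0.024     ] 0.17845924117288864 10.881878090742298
centre [0.63028056 0.05861331 0.024     ]
stop far corner z14 [0.52203959 0.13687613 0.014     ] z0  [0.51423189 0.13940881 0.        ]
in fence -0.019053536559084778 -0.10059858313633321
tool yaw 10.7765506785283 [-163.6   71.5   17.4]
```

```bash
python3 -m pendant '[[[1,-33,14,3,0,0,0.1],[1,-66,28,6,0,0,0.2],[1,-99,42,9,0,0,0.3],[1,-132,57,13,0,0,0.398],[1,-163,71,17,0,0,0.398]]]' >/dev/null
python3 -m pendant '[[[1,0,0,0,0,0,0],[1,0,0,0,0,0,0],[1,0,0,0,0,0,0]]]' 
cat > fit.py <<'E'
from h import *
from scipy.optimize import minimize
M=np.array([[x,y,z] for y in(-30,30) for x,z in((25,0),(25,40),(-8,40),(-25,10),(-25,0))])/1e3
def fit(im,T,p0):
    h=cv2.cvtColor(im,cv2.COLOR_RGB2HSV);m=cv2.inRange(h,(8,90,30),(35,255,255))
    def hull(p):
        c,s=np.cos(p[2]),np.sin(p[2]);X=M@np.array([[c,s,0],[-s,c,0],[0,0,1]])+[p[0],p[1],0]
        return cv2.convexHull((proj("wrist",X,T)*16).round().astype(np.int32))
    b=np.zeros((400,640),np.uint8);cv2.drawContours(b,[(hull(p0)//16)],0,255,-1);b=cv2.dilate(b,np.ones((31,31)))
    m=cv2.morphologyEx(m&b,cv2.MORPH_CLOSE,np.ones((3,3)))
    def cost(p):
        r=np.zeros((400,640),np.uint8);cv2.fillConvexPoly(r,hull(p),255,lineType=cv2.LINE_AA,shift=4)
        return cv2.absdiff(r,m).sum()/255
    r=minimize(cost,p0,method="Nelder-Mead",options=dict(initial_simplex=np.array(p0)+np.array([[0,0,0],[.008,0,0],[0,.008,0],[0,0,.08]]),xatol=1e-4))
    return r.x,r.fun,(m>0).sum()
E
python3 - <<'E'
from fit import *
T=pose();im=ctrl.camera("wrist");cv2.imwrite("pics/w5.png",im[:,:,::-1])
p,f,n=fit(im,T,[.435,-.0505,-.21]);print(p,f,n)
g=np.array([p[0]+.005*np.cos(p[2]),p[1]+.005*np.sin(p[2]),.195]);y=np.arctan2(T[1,0],T[0,0]);print("turn tool z",y-p[2],"shift",(T[:3,:3].T@(g-T[:3,3])*1000).round(1))
E
```

```text
time_s: 9.35
eef_pos: [0.4388, -0.0501, 0.2867]
eef_rot: [-0.0, 0.994, -0.105, 0.001]
wrist_force: [0.6, 0.1, 0.4]
opening: 0.997
grasp_force: 0.0
[ 0.43724192 -0.04879599 -0.2367893 ] 312.8392156862745 4676
turn tool z 0.02579856434753125 shift [ 3.1 -0.8 91.7]
```

```bash
python3 -m pendant '[[[1,3,-1,35,0,0,0.015],[1,3,-1,70,0,0,0.015],[1,3,-1,90,0,0,0.015],[1,3,-1,98,0,0,0.015],[1,3,-1,98,0,0,0.015]]]'
python3 -m pendant '[[[0.5,0,0,0,0,0,0],[0,0,0,0,0,0,0],[0,0,0,0,0,0,0],[0,0,0,0,0,0,0],[0,0,0,0,0,0,0]]]' 
python3 -m pendant '[[[0,0,0,0,0,0,0],[0,0,0,-5,0,0,0],[0,0,0,-20,0,0,0],[0,0,0,-30,0,0,0],[0,0,0,-30,0,0,0]]]'
```

```text
time_s: 9.82
eef_pos: [0.4409, -0.0486, 0.1868]
eef_rot: [-0.001, 0.994, -0.112, -0.002]
wrist_force: [-0.2, 0.3, 0.3]
opening: 1.003
grasp_force: 0.0
time_s: 10.23
eef_pos: [0.4422, -0.0497, 0.1905]
eef_rot: [0.0, 0.994, -0.112, 0.002]
wrist_force: [0.7, 1.6, 7.2]
opening: 0.689
grasp_force: 65.8
time_s: 10.65
eef_pos: [0.4419, -0.0498, 0.2209]
eef_rot: [0.001, 0.994, -0.112, 0.002]
wrist_force: [1.1, 0.1, -3.3]
opening: 0.69
grasp_force: 65.7
```

```bash
python3 -m pendant '[[[0,5,-10,-34,0,0,-0.08],[0,24,-47,-34,0,0,-0.17],[0,42,-84,-34,0,0,-0.26],[0,60,-120,-34,0,0,-0.34],[0,78,-155,-34,0,0,-0.413]]]' >/dev/null
python3 - <<'E'
from h import *
T=pose();print(T[:3,3],np.arctan2(T[1,0],T[0,0]))
E
python3 -m pendant '[[[0,0,0,0,0,0,0],[0,0,0,0,0,0,0]]]' 
python3 - <<'E'
from h import *
T=pose();g=np.array([.5747,.1095,.197])
print("shift mm",(T[:3,:3].T@(g-T[:3,3])*1000).round(1),"yaw",np.degrees(np.arctan2(T[1,0],T[0,0])))
E
```

```text
[0.55237972 0.08583963 0.25275705] 0.19137832646292044
time_s: 11.23
eef_pos: [0.5521, 0.0859, 0.252]
eef_rot: [-0.0, 0.995, 0.095, -0.0]
wrist_force: [-0.5, -0.7, -2.3]
opening: 0.686
grasp_force: 67.8
shift mm [ 26.7 -18.9  55. ] yaw 10.938662171025285
```

```bash
python3 -m pendant '[[[0,13,-9,0,0,0,0],[0,27,-19,0,0,0,0],[0,27,-19,30,0,0,0],[0,27,-19,50,0,0,0],[0,27,-19,55,0,0,0]]]' >/dev/null
python3 -m pendant '[[[0,0,0,2,0,0,0],[0,0,0,4,0,0,0],[0,0,0,6,0,0,0],[0,0,0,6,0,0,0]]]'
python3 -m pendant '[[[0,0,-3,0,0,0,0],[0,0,-6,0,0,0,0],[0,0,-8,0,0,0,0],[0,0,-8,0,0,0,0]]]'
python3 - <<'E'
from h import *
T=pose();D=T[:2,3]-[.631,.161];print("TCP in fence",.982*D[0]+.187*D[1],-.187*D[0]+.982*D[1])
E
```

```text
time_s: 11.98
eef_pos: [0.575, 0.1076, 0.1926]
eef_rot: [0.0, 0.996, 0.093, 0.001]
wrist_force: [-0.7, 0.7, -2.5]
opening: 0.688
grasp_force: 67.6
time_s: 12.32
eef_pos: [0.573, 0.1164, 0.192]
eef_rot: [-0.0, 0.996, 0.094, 0.0]
wrist_force: [-0.1, -0.5, -3.2]
opening: 0.688
grasp_force: 67.7
TCP in fence -0.06526762147469098 -0.03293280734375851
```

```bash
python3 -m pendant '[[[0,0,-1,1,0,0,0],[0,0,-2,1,0,0,0],[0,0,-2,1,0,0,0]]]'
python3 -m pendant '[[[0,0,-1,0,0,0,0],[0,0,-2,0,0,0,0],[0,0,-2,0,0,0,0]]]'
python3 -m pendant '[[[0,0,-1,0,0,0,0],[0,0,-1,0,0,0,0],[0,0,-1,0,0,0,0]]]'
```

```text
time_s: 12.57
eef_pos: [0.5726, 0.118, 0.1906]
eef_rot: [-0.0, 0.996, 0.094, -0.0]
wrist_force: [-0.5, -0.7, -2.8]
opening: 0.688
grasp_force: 67.7
time_s: 12.82
eef_pos: [0.5724, 0.1196, 0.1907]
eef_rot: [0.0, 0.996, 0.094, 0.0]
wrist_force: [0.1, -1.7, -3.5]
opening: 0.688
grasp_force: 67.8
time_s: 13.07
eef_pos: [0.5724, 0.1199, 0.1907]
eef_rot: [0.001, 0.996, 0.094, 0.0]
wrist_force: [0.3, -5.0, -3.8]
opening: 0.69
grasp_force: 67.7
```

```bash
python3 -m pendant '[[[0,3,0,0,0,0,0],[0,5,0,0,0,0,0],[0,7,0,0,0,0,0],[0,7,0,0,0,0,0]]]'
python3 -m pendant '[[[0,1,0,0,0,0,0],[0,2,0,0,0,0,0],[0,2,0,0,0,0,0]]]'
python3 -m pendant '[[[0,1,0,0,0,0,0],[0,2,0,0,0,0,0],[0,2,0,0,0,0,0]]]'
```

```text
time_s: 13.4
eef_pos: [0.5791, 0.1212, 0.1907]
eef_rot: [0.001, 0.996, 0.094, -0.001]
wrist_force: [-0.9, -5.4, -1.4]
opening: 0.69
grasp_force: 67.9
time_s: 13.65
eef_pos: [0.5805, 0.1215, 0.1906]
eef_rot: [0.001, 0.996, 0.094, -0.002]
wrist_force: [-4.8, -6.0, 1.7]
opening: 0.689
grasp_force: 68.3
time_s: 13.9
eef_pos: [0.5813, 0.1216, 0.1906]
eef_rot: [0.001, 0.996, 0.094, -0.004]
wrist_force: [-12.6, -9.0, 8.0]
opening: 0.685
grasp_force: 69.2
```

```bash
python3 -m pendant '[[[0.85,0,0,0,0,0,0],[0.85,0,0,0,0,0,0],[0.85,0,0,0,0,0,0],[0.85,0,0,-15,0,0,0],[0.85,0,0,-50,0,0,0]]]'
python3 -m pendant '[[[0.4,-10,0,-35,0,0,0],[0,-30,0,-60,0,0,0],[0,-55,0,-80,0,0,0],[0,-55,0,-80,0,0,0],[0,-55,0,-80,0,0,0]]]'
python3 - <<'E'
from fit import *
T=pose();im=ctrl.camera("wrist");cv2.imwrite("pics/w6.png",im[:,:,::-1]);print(T[:3,3],np.arctan2(T[1,0],T[0,0]))
x,y=map(int,proj("wrist",[[.576,.125,.02]],T)[0]);print(x,y)
cv2.imwrite("pics/w6c.png",cv2.resize(im[20:260,140:460,::-1],(800,600),interpolation=cv2.INTER_CUBIC))
print(fit(im,T,[.576,.120,.188]))
E
```

```text
time_s: 14.32
eef_pos: [0.5809, 0.1229, 0.2368]
eef_rot: [-0.001, 0.996, 0.094, -0.004]
wrist_force: [-0.9, -0.5, -0.9]
opening: 0.848
grasp_force: 0.0
time_s: 14.73
eef_pos: [0.529, 0.1127, 0.3227]
eef_rot: [0.0, 0.996, 0.094, 0.002]
wrist_force: [1.4, -0.7, -0.4]
opening: 0.136
grasp_force: 0.0
[0.52897338 0.11270023 0.32270958] 0.18784714431587085
317 139
(array([0.57437668, 0.1202137 , 0.17610256]), np.float64(301.53333333333336), np.int64(3815))
```

View pics/w6c.png

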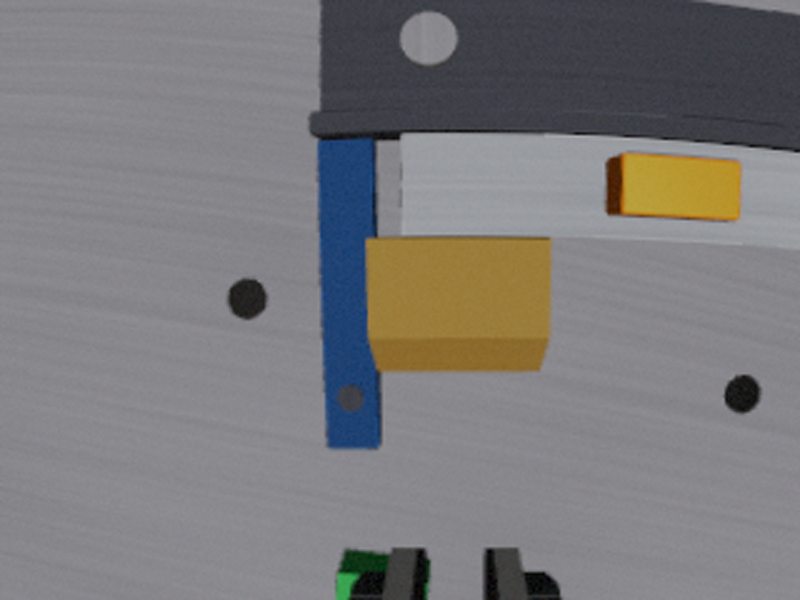

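The offcut is in the corner: its back lies along the straightedge front (crop row 238), its end is at the stop (col 370), and the bevel strip (340–370) faces the robot. The straightedge is still flush.

```bash
python3 - <<'E'
from h import *
T2=np.load("pics/T2.npy");F=np.array([.631,.161])
def fr(p):D=p[:2]-F;return (.982*D[0]+.187*D[1],-.187*D[0]+.982*D[1])
for u in((218,205),(250,208)):print("green edge in fence",fr(onz("wrist",u,.024,T2)))
T=pose();print("TCP",fr(T[:3,3]),T[2,3])
E
```

```text
green edge in fence (np.float64(-0.16193598872577653), np.float64(0.01410851247822828))
green edge in fence (np.float64(-0.16536598122502486), np.float64(-0.02370322076759383))
TCP (np.float64(-0.1090181891164374), np.float64(-0.028418584958312208)) 0.3214405488502138
```

```bash
python3 -m pendant '[[[0,0,0,40,0,0,0],[0,0,0,80,0,0,0],[0,0,0,110,0,0,0],[0,0,0,125,0,0,0],[0,0,0,125,0,0,0]]]'
python3 -m pendant '[[[0,4,0,0,0,0,0],[0,8,0,0,0,0,0],[0,12,0,0,0,0,0],[0,14,0,0,0,0,0],[0,14,0,0,0,0,0]]]'
python3 -m pendant '[[[0,1,0,0,0,0,0],[0,2,0,0,0,0,0],[0,2,0,0,0,0,0]]]'
```

```text
time_s: 15.2
eef_pos: [0.5268, 0.1125, 0.19]
eef_rot: [-0.001, 0.996, 0.094, -0.005]
wrist_force: [-0.3, -1.1, -0.9]
opening: -0.005
grasp_force: 0.0
time_s: 15.62
eef_pos: [0.544, 0.1152, 0.1971]
eef_rot: [0.0, 0.996, 0.094, 0.002]
wrist_force: [-0.3, 0.2, 0.3]
opening: -0.001
grasp_force: 0.0
time_s: 15.87
eef_pos: [0.5448, 0.1155, 0.196]
eef_rot: [0.0, 0.996, 0.094, 0.0]
wrist_force: [-0.7, -0.3, -0.0]
opening: 0.003
grasp_force: 0.0
```

```bash
python3 -m pendant '[[[0,1,0,0,0,0,0],[0,2,0,0,0,0,0],[0,2,0,0,0,0,0]]]'|sed -n 2,4p
python3 -m pendant '[[[0,1,0,0,0,0,0],[0,2,0,0,0,0,0],[0,2,0,0,0,0,0]]]'|sed -n 2,4p
python3 -m pendant '[[[0,1,0,0,0,0,0],[0,1,0,0,0,0,0],[0,1,0,0,0,0,0]]]'|sed -n 2,4p
```

```text
eef_pos: [0.5463, 0.1158, 0.1956]
eef_rot: [0.0, 0.996, 0.094, -0.001]
wrist_force: [-2.6, -1.3, 2.7]
eef_pos: [0.5472, 0.116, 0.1955]
eef_rot: [0.0, 0.996, 0.094, -0.003]
wrist_force: [-10.6, -2.4, 9.2]
eef_pos: [0.5476, 0.1161, 0.1954]
eef_rot: [0.0, 0.996, 0.094, -0.004]
wrist_force: [-13.3, -4.1, 12.5]
```

```bash
python3 -m pendant '[[[0,0,0,0,0,0,0],[0,0,0,0,0,0,0],[0,0,0,0,0,0,0],[0,0,0,0,0,0,0],[0,0,0,0,0,0,0]]]'
python3 - <<'E'
from fit import *
o=ctrl.get_obs();T=pose(o);im=ctrl.camera("wrist");cv2.imwrite("pics/w7c.png",cv2.resize(im[0:240,140:460,::-1],(800,600),interpolation=cv2.INTER_CUBIC));print(o["wrist_force"],np.linalg.norm(o["wrist_force"]))
E
```

```text
time_s: 17.03
eef_pos: [0.5476, 0.1161, 0.1954]
eef_rot: [0.0, 0.996, 0.094, -0.004]
wrist_force: [-13.5, -3.7, 12.8]
opening: -0.003
grasp_force: 9.2
[-13.48286177  -3.66179616  12.77092931] 18.928627740857284
```

View pics/w7c.png

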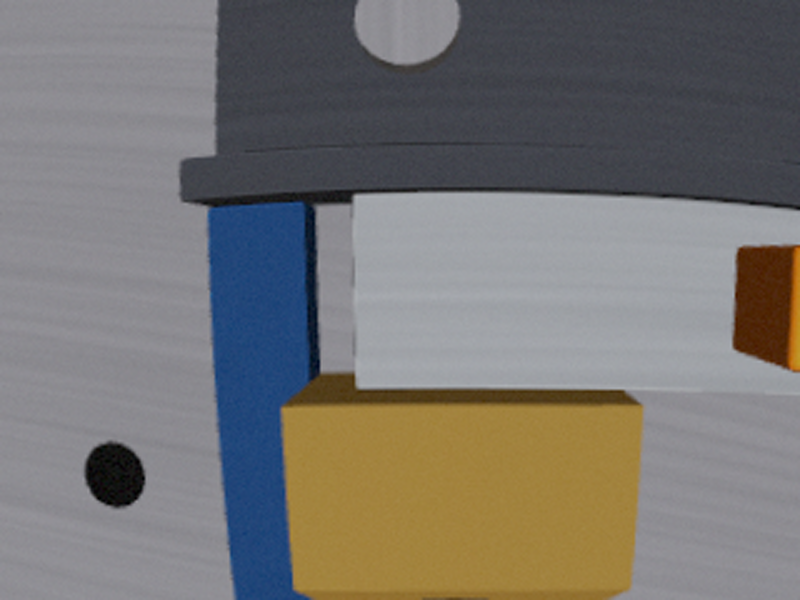

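The offcut is flush and held against the straightedge (row ~388) and the stop. The straightedge is tight under the fence lip, about 7 mm off the stop. The push is a steady 18.9 N.

```bash
python3 -c "
from bench import ctrl
print(ctrl.hand_in())"
```

```text
the job is handed in; nothing more can be done
None
```

I handed the job in with the straightedge flush on the fence, about 7 mm from the stop and released; the offcut sits in the corner, bevel toward the robot, held by a steady push of about 19 N into the straightedge and down on the table. No verdict came back.

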